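Close the cam clamp with its handle pin and hold it at full lift

TASK

Take the yellow-handled pin out of the wooden stand, put its steel shank all the way down through the eye of the red cam lever on the grey clamp, and use it to swing the lever clockwise (seen from above) to the cam's highest point, where the lever lies in line with the yellow line on the clamp's base and the cam presses the beech block against the fence. The lever springs back, so finish while still gripping the pin and holding the lever there. Move the lever with the pin only, never with the gripper itself, and leave the awl in its stand and the other things on the desk alone.

Things in the scene. Friction and masses are not known exactly. Their poses are not given: they have to be found in the camera images.
- pin_center (a point): centre (half-way up) of the handle pin, 86 mm long overall, standing upright in one of the stand's two holes. A steel shank 10 mm in diameter reaches from 43 mm to 9 mm below this point; its lowest 8 mm taper to 5 mm. Then a 22 mm wide, 4 mm thick collar (9 to 5 mm below this point), and above it a round yellow plastic handle 20 mm in diameter, from 5 mm below to 43 mm above this point. 80 g. In the stand the collar rests on the stand's top. z runs up along the pin.
- pin_tip (a point): the lower end of the pin's steel shank, on its axis, 43 mm below pin_center; z runs up along the pin.
- awl_center (a point): centre (half-way up) of a wooden-handled awl, 86 mm long and up to 24 mm wide, standing in the other hole of the stand, 60 mm from the pin, its top level with the pin's. It stays where it is.
- awl: the same awl; origin at its lower end, 43 mm below awl_center.
- pin: the handle pin; origin at the lower end of its shank, z up along it.
- stand: fixed dark wooden stand, 50 x 110 x 42 mm (x, y, z), with two upright holes 13 mm in diameter and 38 mm deep at y = -30 and y = +30 mm; origin at the centre of its underside. Pin and awl may be in either hole.
- cam_lever (a joint): angle of the cam lever, rad, 0 to 2.0; it turns about the upright axis at cam_pivot and grows clockwise seen from above. It starts between 0 and 0.25. At 1.40 the cam is at its highest lift and the lever lies straight over the yellow line; beyond that the lift falls again. A return spring (0.25 N m/rad from 0), friction (0.08 N m) and the cam rubbing on the block act on it: swinging it to the peak takes up to about 6 N at the eye, and let go it springs back.
- cam_pivot (a point): point on the lever's upright turning axis, at the height of the eye's upper face (50 mm above the desk).
- eye (a point): centre of the upper face of the steel eye at the end of the red lever, 100 mm from cam_pivot, 50 mm above the desk. The hole is upright, 13 mm in diameter and 14 mm long, open below; the eye is 29 mm across outside. With the pin's collar resting on the eye the pin's tip clears the clamp's base by 4 mm.
- lever_arm: the red lever bar (18 mm wide, 10 mm thick, upper face 48 mm above the desk) with the eye; origin on the turning axis at desk height.
- clamp: fixed grey clamp base, 12 mm thick, origin on the cam's turning axis at desk height. The body (x -5 to 135 mm, y -80 to 80 mm) carries an aluminium fence (46 mm high, at x 115 to 130 mm) and two low side stops; a tongue 64 mm wide runs out to x = -130 mm with a yellow line along -x that marks the lever's place at the highest lift.
- fence_pad: sprung black rubber face of the fence, 6 x 120 x 24 mm, that yields up to 6 mm along the clamp's +x; the cam presses the block against it, with about 5 N at the highest lift. Origin on the cam axis, at desk height, while unloaded.
- block: beech block, 70 x 122 x 26 mm, lying on the clamp's base between cam and fence, up to 3 mm clear of the fence's rubber face; origin at the centre of its underside.
- tape_roll: roll of clear tape lying flat, 49 mm across, 20 mm high, a bystander; origin at the centre of its underside.
- marker_blue: blue and white marker pen lying on the desk, 129 mm long, a bystander; origin at the centre of its underside.

How it is judged:
By the outcome, as a careful person would: the job done as asked, in the order asked, and still so for the second after the job is handed in, while the arm keeps its last pose, push and grip.
It also fails if it takes over 42 s, if anything falls off the work surface, if the arm or the gripper's body presses on something with over 40 N, if the wrist force passes 120 N, or if a joint passes its speed limit or range.

ROBOT

A 6-joint arm with a two-finger parallel gripper is mounted at the origin on a cart in front of the work surface, level with it; the furniture and walls round the work are solid. World frame = base frame: x ahead of the robot, y to its left, z up, the work surface at z = 0. Lengths are in mm, angles in rad, forces in N, time in s.
With the tool pointing down it reaches from about 350 to 725 mm from the base axis. Payload 4.3 kg.
Tool frame: the origin (TCP) lies at the very end of the fingers, on their centre line; the grasp point (between the pads) lies 19 mm behind it; z points along the fingers, x is the direction in which the jaws open and shut, and the axes are right-handed (so a half turn about z gives the same grasp; the last joint's range is limited). The gripper opens to 85 mm and grips with 20 to 120 N. Pads are 22 mm wide; open, the fingers measure 114 mm over their backs; the gripper's body (76 mm by 85 mm) begins 54 mm behind the grasp point. The pads swing forward as they close: fully open they stand 13 mm farther back than shut.
Start: joints at [1.18, 0.377, 0.081, 1.274, 0, 1.46], TCP at [159.353, 552.516, 231.329] pointing down, gripper open.
Joint ranges: [-2.72, 2.72], [-0.84, 1.66], [-1.02, 1.22], [-1.77, 2.12], [-1.37, 1.28], [-3.14, 3.14]. Speed limits (rad/s): [2.57, 2.57, 3.14, 3.14, 3.14, 3.14].

INTERFACE

Orientations are given as a unit quaternion [x, y, z, w].
In Python, from cell import robot gives the robot as it stands. The module is installed in compiled form; this text tells all that it offers.
- The arm moves only by the tool jog_arm, never from a script. Its argument "plan" is a list that holds one entry, the list of rows, each a list of 7 numbers: the shift along the tool's x, y, z in m, then the turn, a rotation vector about the tool's x, y, z in rad, then the opening, from -1 (shut) to 1 (fully open). In form: [[[tx, ty, tz, wx, wy, wz, claw], ...]]. A call has exactly 10 rows; each row shifts and turns the pose as measured when the row begins, along the tool's axes as they then stand; what a row does not reach is not made up. A row lasts 1/12 s, in which the tool goes at most 41.7 mm and 7.16 degrees, less where a joint would pass 70% of its speed; a pose out of reach is approached as far as the arm can. A call is refused whole if a number of a shift passes 0.0417 or a number of a turn 0.125, either way. A call with a gripper value outside its range is refused whole. The fingers move at their own pace and stop on an object; "newtons" is the grip in N (left out, the last holds). Time passes only in rows, so rows that do not move let the fingers close, or fill a call up. It gives the time, the measured TCP pose, the force and the opening at its end, in the units of the state.
- robot.get_obs(): the state, without advancing time (a new reading comes with each control period).
- robot.read_camera(name): name is "side" or "top" or "wrist"; returns a dict with "img" (420x560x3 uint8, red, green, blue), "z_map" (420x560 float32, mm along the optical axis (not along the pixel's ray), 0 where there is no reading), "intrinsics" (3x3 intrinsics, pixels), "xyz" and "orientation" of the camera in the world. Camera axes: x right, y down, z forward; pixel columns grow to the right and rows downward; lengths in mm; the calibration is good to about 2 mm. The wrist camera is an equidistant fisheye: a pixel r from the principal point sees the ray r / f radians off the axis. A picture is of the moment at which its call begins.
- robot.close_job(): hands the job in, once; it reports no verdict.
The state is a dict: "clock": time; "joint_pos": joint angles; "qvel": joint speeds; "effort": joint torques, N m; "tool_pos": TCP position; "tcp_rot": TCP orientation; "ft_force": force on the tool from outside, world axes, zero at the start; "wrist_torque": the same for the moment, N m; "gripper_width": opening from 0.0 (shut) to 1.0 (fully open).
Only numpy, scipy, OpenCV 4.12 (cv2) and the standard library are available. Lean on these libraries where they do the work, as an engineer would, in place of code of your own. Each camera call takes 0.05 s, during which the arm holds its last target. There are 200 camera calls.

## Working session

There is one attempt and no reset: what is moved stays moved. The work goes in short steps, Python scripts to look and compute and a tool call to move; the robot and the scene stay as the last step left them, time stands still between calls to the robot, and variables do not carry over. Pictures are saved under pics/ and viewed, about 8 in all and at most 12, crops included, and the job is handed in when it is done.

Besides the shell and the picture viewer there is one more tool, called after "Emit:" as a command line: name --argument value ..., lists and objects as JSON in quotes. jog_arm: Moves the arm, as the interface text tells. Its arguments: {"type":"object","properties":{"plan":{"type":"array"},"newtons":{"type":"number"}},"required":["plan"]}

```bash
mkdir -p pics; cat > h.py <<'E'
import numpy as np,cv2
from scipy.spatial.transform import Rotation as R
from cell import robot
def cam(n,save=None):
    c=robot.read_camera(n)
    if save: cv2.imwrite('pics/'+save,c['img'][:,:,::-1])
    return c
def ray(c,u,v,fish=False):
    K=np.array(c['intrinsics']);x=(u-K[0,2])/K[0,0];y=(v-K[1,2])/K[1,1]
    if fish:
        r=np.hypot(x,y);s=np.sin(r)/max(r,1e-9);d=np.array([x*s,y*s,np.cos(r)])
    else: d=np.array([x,y,1.])
    return np.array(c['xyz']),R.from_quat(c['orientation']).apply(d)
def onplane(c,u,v,z,fish=False):
    o,d=ray(c,u,v,fish);return o+d*(z-o[2])/d[2]
def pts(c):
    K=np.array(c['intrinsics']);Z=c['z_map'];v,u=np.mgrid[:Z.shape[0],:Z.shape[1]]
    P=np.stack([(u-K[0,2])/K[0,0]*Z,(v-K[1,2])/K[1,1]*Z,Z],-1)
    return P@R.from_quat(c['orientation']).as_matrix().T+np.array(c['xyz'])
E
python3 - <<'E'
from h import *
for n in ['top','side']:
    c=cam(n,n+'0.png');print(n,c['xyz'],c['orientation'],c['intrinsics'])
print(robot.get_obs())
E
```

```text
top [ 347.7689133  -289.71447418 1202.98174655] [-0.70009697  0.71089206 -0.05281858  0.04131469] [[523.48828017   0.         284.35922591]
 [  0.         523.48828017 204.69617373]
 [  0.           0.           1.        ]]
side [ 216.36987746 -961.40969146  735.28180386] [ 0.89529219 -0.17676545  0.07923484 -0.40115797] [[506.99230045   0.         284.51987104]
 [  0.         506.99230045 216.31732303]
 [  0.           0.           1.        ]]
{'clock': 0.1, 'joint_pos': array([1.17970348e+00, 3.77989418e-01, 7.97700161e-02, 1.27438046e+00,
       3.10978317e-05, 1.46050853e+00]), 'qvel': array([ 0.00261074, -0.00097479,  0.00316071, -0.00061891,  0.00036643,
        0.00089096]), 'effort': array([ 9.46814107e-04, -4.64695036e+01,  2.70581657e+01,  1.19987808e-02,
       -1.66512182e-04, -8.40657837e-07]), 'tool_pos': array([159.10717233, 551.95094335, 230.45870011]), 'tcp_rot': array([ 7.99102073e-01,  6.01194697e-01, -7.83819482e-04,  4.46152467e-04]), 'ft_force': array([ 0.344167  ,  0.75121633, -0.05985416]), 'wrist_torque': array([-0.02288286,  0.02424052, -0.007111  ]), 'gripper_width': 0.995818958152477}
```

View pics/top0.png

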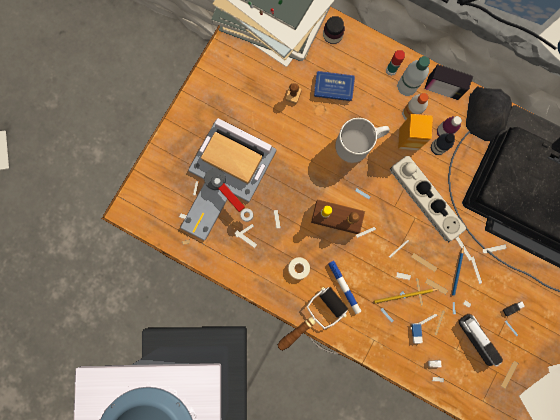

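View pics/side0.png

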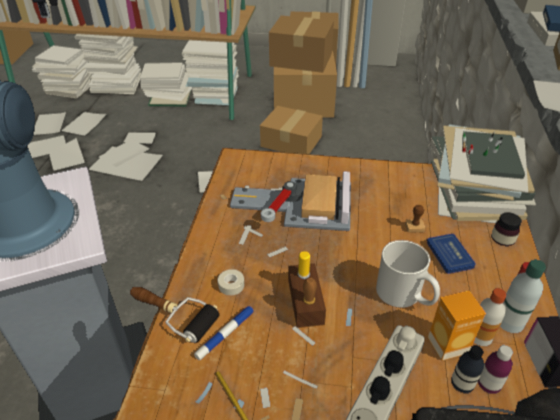

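The top view shows the pin (327,211), the awl (~350,218), the eye (247,215), the pivot (217,183) and the yellow line (~197,222). The side view shows the pin at (305,262), the awl at (310,290) and the eye at (268,215).

```bash
python3 - <<'E'
from h import *
c=cam('top');im=c['img'];P=pts(c)
hsv=cv2.cvtColor(im,cv2.COLOR_RGB2HSV)
def box(m,u0,u1,v0,v1):
    k=np.zeros(m.shape,bool);k[v0:v1,u0:u1]=1;return (m>0)&k
y=cv2.inRange(hsv,(24,150,120),(35,255,255))
def rep(n,m,z):
    v,u=np.nonzero(m); print(n,len(u),u.mean(),v.mean(),'plane',onplane(c,u.mean(),v.mean(),z).round(1),'med depth',np.median(P[m],0).round(1),'zr',np.percentile(P[m][:,2],[5,50,95]).round(1))
    return u,v
m=box(y,312,342,195,225);rep('pin',m,90)
mt=m&(P[...,2]>85);rep('pintop',mt,94)
l=box(y,180,215,200,240);u,v=rep('line',l,12)
q=np.array([onplane(c,a,b,12)[:2] for a,b in zip(u,v)]);_,_,V=np.linalg.svd(q-q.mean(0));print('line dir',V[0],np.degrees(np.arctan2(V[0][1],V[0][0])),q.min(0),q.max(0))
r=box(cv2.inRange(hsv,(0,150,80),(8,255,255))|cv2.inRange(hsv,(172,150,80),(180,255,255)),205,260,170,225);u,v=rep('red',r,48)
q=np.array([onplane(c,a,b,48)[:2] for a,b in zip(u,v)]);_,_,V=np.linalg.svd(q-q.mean(0));print('lever dir',V[0],q.min(0),q.max(0))
for n,a,b,z in [('eye',247,215,50),('pivot',217,183,50),('awl',350,218,94)]: print(n,onplane(c,a,b,z).round(1),P[b,a].round(1))
a=np.vstack([im[165:240,180:270],im[185:245,300:390].repeat(1,0)])
cv2.imwrite('pics/crop0.png',np.hstack([cv2.resize(im[165:245,180:270],None,fx=4.4,fy=4.4,interpolation=2),cv2.resize(im[165:245,300:390],None,fx=4.4,fy=4.4,interpolation=2)])[:,:,::-1])
E
```

```text
pin 53 327.45283018867923 209.43396226415095 plane [ 485.2 -401.4   90. ] med depth [ 485.4 -400.1   95.1] zr [91.5 95.1 97.6]
pintop 53 327.45283018867923 209.43396226415095 plane [ 484.7 -401.    94. ] med depth [ 485.4 -400.1   95.1] zr [91.5 95.1 97.6]
line 12 197.5 222.5 plane [ 469.1 -111.8   12. ] med depth [ 469.1 -111.8   12.4] zr [11.5 12.4 15.2]
line dir [-0.8829078  0.4695464] 151.99514365376783 [ 449.85821495 -121.91834949] [ 488.4845371  -101.67567888]
red 257 231.38132295719845 197.42023346303503 plane [ 520.5 -192.1   48. ] med depth [ 519.2 -191.7   48.4] zr [44.4 48.4 52.8]
lever dir [-0.7604845  -0.64935608] [ 489.74301354 -220.05008152] [ 553.29312834 -162.34382125]
eye [ 480.3 -226.7   50. ] [ 486.1 -223.9   -0.6]
pivot [ 553.1 -160.3   50. ] [ 552.3 -160.8   54.5]
awl [ 465.6 -448.7   94. ] [ 466.  -449.2   90.5]
```

View pics/crop0.png

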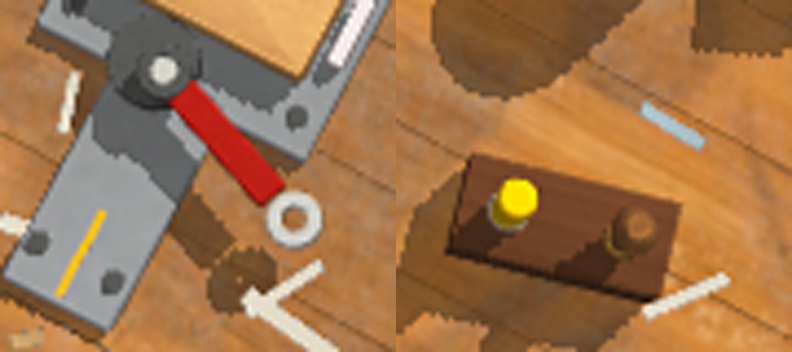

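Estimates: pin (485,-401), eye (480,-226), pivot (556,-160), and peak eye position about (468,-113). I'm swinging over in an arc now.

Emit:
jog_arm --plan '[[[0,0.04,0,0,0,0.066,1],[0,0.04,0,0,0,0.066,1],[0,0.04,0,0,0,0.066,1],[0,0.04,0,0,0,0.066,1],[0,0.04,0,0,0,0.066,1],[0,0.04,0,0,0,0.066,1],[0,0.04,0,0,0,0.066,1],[0,0.04,0,0,0,0.066,1],[0,0.04,0,0,0,0.066,1],[0,0.04,0,0,0,0.066,1]]]'

```text
clock: 0.98
tool_pos: [492.2, 332.9, 224.9]
tcp_rot: [0.953, 0.304, -0.004, 0.0]
ft_force: [1.2, -0.2, -0.3]
gripper_width: 1.002
```

Emit:
jog_arm --plan '[[[0,0.04,0,0,0,0.066,1],[0,0.04,0,0,0,0.066,1],[0,0.04,0,0,0,0.066,1],[0,0.04,0,0,0,0.066,1],[0,0.04,0,0,0,0.066,1],[0,0.04,0,0,0,0.066,1],[0,0.04,0,0,0,0.066,1],[0,0.04,0,0,0,0.066,1],[0,0.04,0,0,0,0.066,1],[0,0.04,0,0,0,0.066,1]]]'

```text
clock: 1.82
tool_pos: [615.9, -56.5, 219.3]
tcp_rot: [0.999, -0.038, -0.005, 0.001]
ft_force: [1.0, -0.6, 0.1]
gripper_width: 0.999
```

```bash
cat >> h.py <<'E'
def go(x,y,z,ang,n=10):
    """tool-frame total move to world point with jaw angle ang (deg), tool down"""
    s=robot.get_obs();p=np.array(s['tool_pos']);r=R.from_quat(s['tcp_rot'])
    a=np.radians(ang)/2;cand=[R.from_quat([np.cos(a+k),np.sin(a+k),0,0]) for k in (0,np.pi/2)]
    rv=min([(r.inv()*t).as_rotvec() for t in cand],key=np.linalg.norm)
    print('t',s['clock'],'p',p.round(1),'jaw',np.degrees(np.arctan2(*r.as_matrix()[1::-1,0])).round(1),'j',s['joint_pos'].round(2),'F',s['ft_force'].round(1),'w',round(s['gripper_width'],3))
    d=r.inv().apply(np.array([x,y,z])-p)
    print('tool shift mm',d.round(1),'turn',rv.round(3)); 
    q=p.copy();rr=r
    print('per row (n=%d):'%n)
    for i in range(n):
        w=p+(np.array([x,y,z])-p)*(i+1)/n
        print((rr.inv().apply(w-q)/1000).round(4),(rv/n).round(4)); q=w; rr=rr*R.from_rotvec(rv/n)
E
python3 -c "
from h import *
go(485,-401,200,-14.5,10)"
```

```text
t 1.8167 p [615.9 -56.5 219.3] jaw -4.4 j [-0.19  0.48  0.21  1.31 -0.    1.46] F [ 1.  -0.6  0.1] w 0.999
tool shift mm [-104.   353.5   21.5] turn [0.004 0.011 0.176]
per row (n=10):
[-0.0104  0.0353  0.0021] [0.0004 0.0011 0.0176]
[-0.0098  0.0355  0.0021] [0.0004 0.0011 0.0176]
[-0.0091  0.0357  0.0021] [0.0004 0.0011 0.0176]
[-0.0085  0.0359  0.0021] [0.0004 0.0011 0.0176]
[-0.0079  0.036   0.0021] [0.0004 0.0011 0.0176]
[-0.0073  0.0361  0.002 ] [0.0004 0.0011 0.0176]
[-0.0066  0.0363  0.002 ] [0.0004 0.0011 0.0176]
[-0.006   0.0364  0.002 ] [0.0004 0.0011 0.0176]
[-0.0053  0.0365  0.002 ] [0.0004 0.0011 0.0176]
[-0.0047  0.0366  0.0019] [0.0004 0.0011 0.0176]
```

Emit:
jog_arm --plan '[[[-0.01,0.036,0.002,0,0.001,0.018,1],[-0.01,0.036,0.002,0,0.001,0.018,1],[-0.009,0.036,0.002,0,0.001,0.018,1],[-0.009,0.036,0.002,0,0.001,0.018,1],[-0.008,0.036,0.002,0,0.001,0.018,1],[-0.007,0.036,0.002,0,0.001,0.018,1],[-0.007,0.036,0.002,0,0.001,0.018,1],[-0.006,0.036,0.002,0,0.001,0.018,1],[-0.006,0.036,0.002,0,0.001,0.018,1],[-0.005,0.036,0.002,0,0.001,0.018,1]]]'

```text
clock: 2.65
tool_pos: [472.9, -417.1, 195.9]
tcp_rot: [0.991, -0.134, -0.002, 0.001]
ft_force: [0.7, 0.0, 0.9]
gripper_width: 0.999
```

```bash
python3 -c "
from h import *
c=cam('wrist','w1.png');print(c['xyz'],c['orientation'],c['intrinsics'])
t=cam('top')
im=c['img'];hsv=cv2.cvtColor(im,cv2.COLOR_RGB2HSV)
m=cv2.inRange(hsv,(24,150,100),(35,255,255));n,l,s,cen=cv2.connectedComponentsWithStats(m)
for i in range(1,n):
  if s[i,4]>60: print(s[i],cen[i],onplane(c,*cen[i],94,True).round(1))
go(485,-401,150,-14.5,6)"
```

```text
[ 492.05122948 -346.33025103  337.22500769] [ 0.98031994 -0.13274394 -0.02105705  0.14459762] [[325.1922621    0.         281.12106601]
 [  0.         325.1922621  211.64091874]
 [  0.           0.           1.        ]]
[277 179  23  24 415] [288.49638554 190.58072289] [ 481.8 -402.2   94. ]
t 2.75 p [ 471.2 -420.6  195. ] jaw -15.8 j [-0.83  0.51  0.19  1.25 -0.01  1.02] F [0.9 1.  0.3] w 0.999
tool shift mm [  8.2 -22.8  44.9] turn [ 0.004  0.004 -0.023]
per row (n=6):
[ 0.0014 -0.0038  0.0075] [ 0.0007  0.0007 -0.0038]
[ 0.0014 -0.0038  0.0075] [ 0.0007  0.0007 -0.0038]
[ 0.0014 -0.0038  0.0075] [ 0.0007  0.0007 -0.0038]
[ 0.0014 -0.0038  0.0075] [ 0.0007  0.0007 -0.0038]
[ 0.0014 -0.0038  0.0075] [ 0.0007  0.0007 -0.0038]
[ 0.0014 -0.0038  0.0075] [ 0.0007  0.0007 -0.0038]
```

View pics/w1.png

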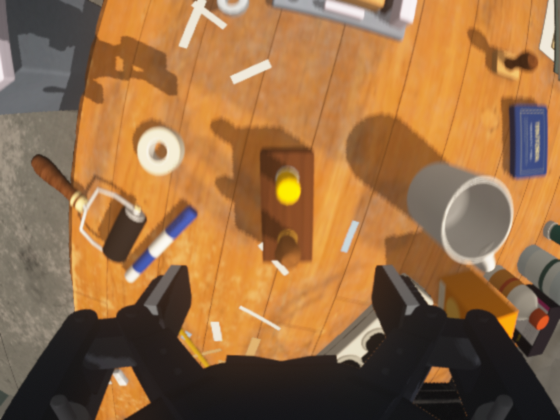

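```bash
python3 -c "
from h import *
go(483,-402,115,-14.5,5)" | head -4
```

```text
t 2.75 p [ 471.2 -420.6  195. ] jaw -15.8 j [-0.83  0.51  0.19  1.25 -0.01  1.02] F [0.9 1.  0.3] w 0.999
tool shift mm [  6.7 -21.5  79.9] turn [ 0.004  0.004 -0.023]
per row (n=5):
[ 0.0013 -0.0043  0.016 ] [ 0.0009  0.0009 -0.0046]
```

Emit:
jog_arm --plan '[[[0.002,-0.006,0.016,0.001,0.001,-0.005,0.2],[0.002,-0.006,0.016,0.001,0.001,-0.005,0.2],[0.002,-0.005,0.016,0.001,0.001,-0.005,0.2],[0.001,-0.005,0.016,0.001,0.001,-0.005,0.2],[0,0,0.016,0,0,-0.003,0.2],[0,0,0,0,0,0,0.2],[0,0,0,0,0,0,0.2],[0,0,0,0,0,0,0.2],[0,0,0,0,0,0,0.2],[0,0,0,0,0,0,0.2]]]'

```text
clock: 3.58
tool_pos: [483.6, -400.4, 112.4]
tcp_rot: [0.992, -0.127, -0.0, -0.001]
ft_force: [0.8, -0.2, 1.2]
gripper_width: 0.599
```

```bash
python3 -c "
from h import *
c=cam('wrist','w2.png')
im=c['img'];hsv=cv2.cvtColor(im,cv2.COLOR_RGB2HSV)
m=cv2.inRange(hsv,(24,150,100),(35,255,255));n,l,s,cen=cv2.connectedComponentsWithStats(m)
for i in range(1,n):
  if s[i,4]>60: print(s[i],cen[i],onplane(c,*cen[i],92,True).round(1))
go(483,-402,60,-14.5,5)"
```

```text
[264 240  34  31 750] [279.852 255.836] [ 481.9 -400.7   92. ]
t 3.6333 p [ 483.8 -400.7  112.7] jaw -14.6 j [-0.79  0.54  0.02  1.06  0.    1.03] F [-0.2 -0.9 -0.8] w 0.601
tool shift mm [-0.4  1.6 52.7] turn [-0.002  0.    -0.002]
per row (n=5):
[-0.0001  0.0003  0.0105] [-0.0003  0.     -0.0005]
[-0.0001  0.0003  0.0105] [-0.0003  0.     -0.0005]
[-0.0001  0.0003  0.0105] [-0.0003  0.     -0.0005]
[-0.0001  0.0003  0.0105] [-0.0003  0.     -0.0005]
[-0.0001  0.0003  0.0105] [-0.0003  0.     -0.0005]
```

View pics/w2.png

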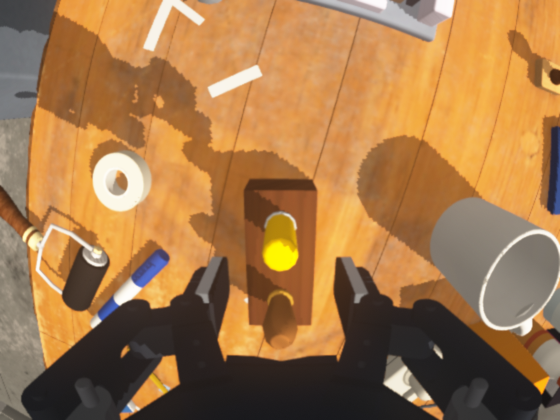

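The pin at (280,255) is centred between the fingers (225 and 345). Next I descend, grip and lift.

Emit:
jog_arm --plan '[[[0,0,0.011,0,0,0,0.2],[0,0,0.011,0,0,0,0.2],[0,0,0.011,0,0,0,0.2],[0,0,0.011,0,0,0,0.2],[0,0,0.009,0,0,0,0.2],[0,0,0,0,0,0,0.2],[0,0,0,0,0,0,-1],[0,0,0,0,0,0,-1],[0,0,0,0,0,0,-1],[0,0,0,0,0,0,-1]]]' --newtons 100

```text
clock: 4.47
tool_pos: [484.2, -402.0, 56.2]
tcp_rot: [0.992, -0.128, 0.001, 0.0]
ft_force: [-0.3, 0.3, -1.3]
gripper_width: 0.209
```

Emit:
jog_arm --plan '[[[0,0,0,0,0,0,-1],[0,0,0,0,0,0,-1],[0,0,-0.005,0,0,0,-1],[0,0,-0.01,0,0,0,-1],[0,0,-0.02,0,0,0,-1],[0,0,-0.02,0,0,0,-1],[0,0,-0.02,0,0,0,-1],[0,0,-0.02,0,0,0,-1],[0,0,-0.015,0,0,0,-1],[0,0,0,0,0,0,-1]]]' --newtons 100

```text
clock: 5.3
tool_pos: [484.8, -402.3, 177.3]
tcp_rot: [0.992, -0.128, 0.003, 0.001]
ft_force: [1.0, -1.1, -0.5]
gripper_width: 0.208
```

```bash
python3 -c "
from h import *
c=cam('side');t=cam('top')
cv2.imwrite('pics/s3.png',np.hstack([cv2.resize(c['img'][120:320,200:400],(400,400)),cv2.resize(t['img'][120:260,180:380],(560,392))[:,:400].repeat(1,0) if 0 else cv2.resize(t['img'][130:250,240:360],(400,400))])[:,:,::-1])
go(480.5,-226.5,140,-14.5,10)"
```

```text
t 5.4 p [ 483.9 -401.5  174.1] jaw -14.7 j [-0.79  0.5   0.13  1.19  0.    1.03] F [ 0.1 -0.4 -0.7] w 0.213
tool shift mm [ -47.8 -168.4   33.9] turn [ 0.    -0.004 -0.003]
per row (n=10):
[-0.0048 -0.0168  0.0034] [ 0.     -0.0004 -0.0003]
[-0.0048 -0.0168  0.0034] [ 0.     -0.0004 -0.0003]
[-0.0048 -0.0168  0.0034] [ 0.     -0.0004 -0.0003]
[-0.0048 -0.0168  0.0034] [ 0.     -0.0004 -0.0003]
[-0.0048 -0.0168  0.0034] [ 0.     -0.0004 -0.0003]
[-0.0047 -0.0168  0.0034] [ 0.     -0.0004 -0.0003]
[-0.0047 -0.0168  0.0034] [ 0.     -0.0004 -0.0003]
[-0.0047 -0.0169  0.0034] [ 0.     -0.0004 -0.0003]
[-0.0047 -0.0169  0.0034] [ 0.     -0.0004 -0.0003]
[-0.0047 -0.0169  0.0034] [ 0.     -0.0004 -0.0003]
```

View pics/s3.png

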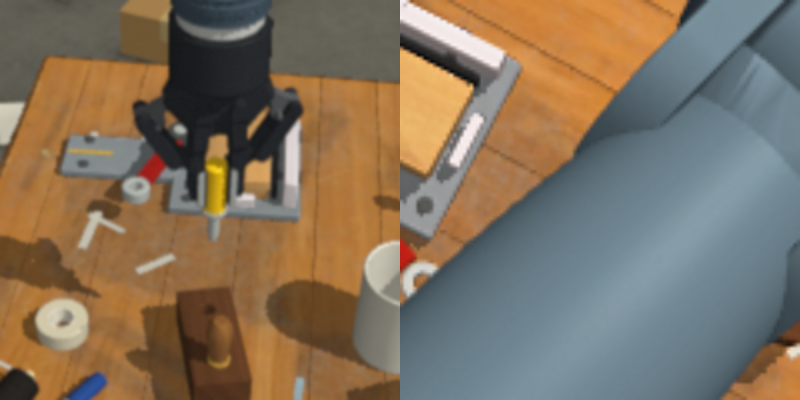

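The side crop shows the pin held upright (tip at about (213,238)), with the awl still in the stand. Next I move over the eye.

Emit:
jog_arm --plan '[[[-0.005,-0.017,0.0034,0,0,0,-1],[-0.005,-0.018,0.0034,0,0,0,-1],[-0.005,-0.018,0.0034,0,0,0,-1],[-0.005,-0.018,0.0034,0,0,0,-1],[-0.005,-0.018,0.0034,0,0,0,-1],[-0.005,-0.018,0.0034,0,0,0,-1],[-0.005,-0.018,0.0034,0,0,0,-1],[-0.005,-0.017,0.0034,0,0,0,-1],[-0.005,-0.015,0.0034,0,0,0,-1],[-0.003,-0.008,0.0034,0,0,0,-1]]]'

```text
clock: 6.23
tool_pos: [471.8, -219.8, 125.0]
tcp_rot: [0.991, -0.13, -0.007, -0.004]
ft_force: [0.7, 0.4, -2.1]
gripper_width: 0.207
```

```bash
python3 -c "
from h import *
c=cam('wrist');s=cam('side')
cv2.imwrite('pics/w4.png',np.hstack([cv2.resize(c['img'][180:380,180:380],(400,400),interpolation=2),cv2.resize(s['img'][150:250,220:320],(400,400),interpolation=2)])[:,:,::-1])
go(480.5,-226.5,140,-14.5,10)"
```

```text
t 6.3333 p [ 471.4 -220.   124.8] jaw -14.9 j [-0.56  0.34 -0.26  0.99  0.    1.27] F [-0.1 -0.2 -1.7] w 0.211
tool shift mm [ 10.3   3.8 -15.4] turn [-0.006  0.015 -0.008]
per row (n=10):
[ 0.001   0.0004 -0.0015] [-0.0006  0.0015 -0.0008]
[ 0.001   0.0004 -0.0015] [-0.0006  0.0015 -0.0008]
[ 0.001   0.0004 -0.0015] [-0.0006  0.0015 -0.0008]
[ 0.001   0.0004 -0.0015] [-0.0006  0.0015 -0.0008]
[ 0.001   0.0004 -0.0015] [-0.0006  0.0015 -0.0008]
[ 0.001   0.0004 -0.0015] [-0.0006  0.0015 -0.0008]
[ 0.001   0.0004 -0.0015] [-0.0006  0.0015 -0.0008]
[ 0.001   0.0004 -0.0015] [-0.0006  0.0015 -0.0008]
[ 0.001   0.0004 -0.0015] [-0.0006  0.0015 -0.0008]
[ 0.001   0.0004 -0.0015] [-0.0006  0.0015 -0.0008]
```

View pics/w4.png

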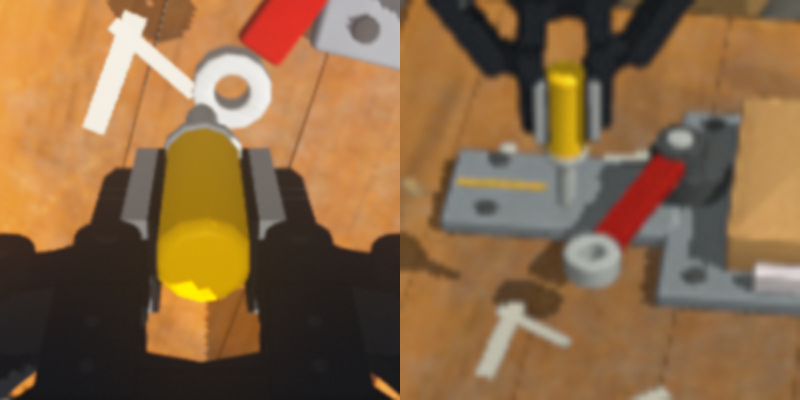

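The wrist crop shows the eye hole at (233,88) and the pin tip at (203,112). The side crop shows the eye hole at (595,253) and the tip at (567,205).

```bash
python3 -c "
from h import *
c=cam('wrist');s=cam('side')
g=cv2.cvtColor(c['img'],cv2.COLOR_RGB2HSV);K=(g[...,1]<40)&(g[...,2]>150)
z=K[195:250,270:325];n,l,st,ce=cv2.connectedComponentsWithStats(z.astype(np.uint8));print(st[1:],ce[1:]+[270,195])
print('eye w',onplane(c,296.5,224,50,True),'side',onplane(s,268.7,213.2,50))
print('tip w',onplane(c,281.5,235.5,77,True),'side',onplane(s,261.75,201.2,77))
o=robot.get_obs();print(o['tool_pos'],R.from_quat(o['tcp_rot']).apply([0,0,48])+o['tool_pos'])
"
```

```text
[[  0  12  47  40 940]
 [ 25  53   3   2   5]] [[295.4287234  225.08617021]
 [295.8        248.6       ]]
eye w [ 479.8272717  -222.65387592   50.        ] side [ 482.18002233 -229.53761496   50.        ]
tip w [ 470.36404274 -218.65300947   77.        ] side [ 471.86975173 -218.82852226   77.        ]
[ 473.01540308 -222.54109093  126.25041779] [ 472.54246071 -222.18594312   78.25406173]
```

```bash
python3 -c "
from h import *
go(480.5,-226.5,107,-14.5,5)"|head -4
```

```text
t 6.4333 p [ 473.  -222.5  126.3] jaw -15.0 j [-0.56  0.34 -0.25  0.99  0.    1.27] F [ 0.2 -0.2 -0.6] w 0.213
tool shift mm [ 8.5  2.  19.1] turn [-0.005  0.011 -0.01 ]
per row (n=5):
[0.0017 0.0004 0.0038] [-0.0009  0.0023 -0.0019]
```

Emit:
jog_arm --plan '[[[0.002,0,0.005,-0.001,0.002,-0.002,-1],[0.002,0.001,0.005,-0.001,0.002,-0.002,-1],[0.002,0.001,0.005,-0.001,0.002,-0.002,-1],[0.002,0,0.004,-0.001,0.002,-0.002,-1],[0.001,0,0.002,-0.001,0.002,-0.002,-1],[0,0,0,0,0,0,-1],[0,0,0,0,0,0,-1],[0,0,0,0,0,0,-1],[0,0,0,0,0,0,-1],[0,0,0,0,0,0,-1]]]'

```text
clock: 7.27
tool_pos: [483.7, -232.7, 103.4]
tcp_rot: [0.992, -0.128, 0.001, 0.002]
ft_force: [0.2, 0.4, -0.8]
gripper_width: 0.207
```

```bash
python3 -c "
from h import *
o=robot.get_obs();print(o['tool_pos'])
c=cam('wrist');s=cam('side')
cv2.imwrite('pics/w5.png',np.hstack([cv2.resize(c['img'][200:280,240:320],(400,400),interpolation=2),cv2.resize(s['img'][170:230,235:295],(400,400),interpolation=2)])[:,:,::-1])
go(480.5,-226.5,107,-14.5,1)"
```

```text
[ 483.65389324 -232.70240181  103.38883586]
t 7.3667 p [ 483.7 -232.7  103.4] jaw -14.7 j [-0.57  0.37 -0.27  0.92 -0.    1.26] F [-0.5 -0.4 -0.4] w 0.212
tool shift mm [-4.7 -5.1 -3.6] turn [ 0.003 -0.003 -0.004]
per row (n=1):
[-0.0047 -0.0051 -0.0036] [ 0.0033 -0.0034 -0.0037]
```

View pics/w5.png

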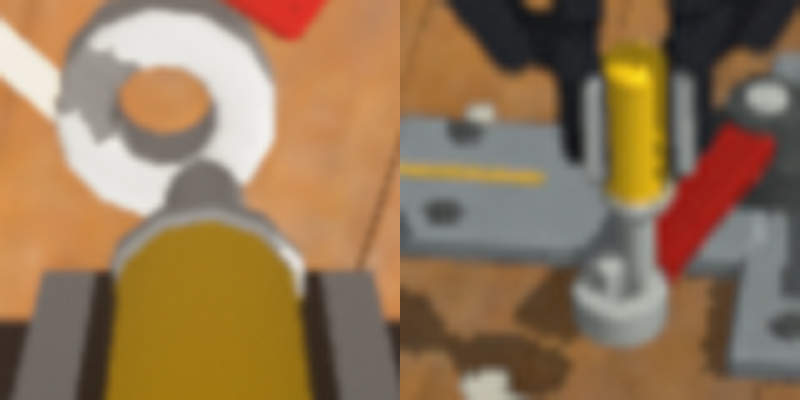

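The wrist crop has the hole at (167,110) and the tip at about (205,178) at 7.4 px/mm. The side crop has the tip about 4 mm right of the eye and nearer the camera. Both give a correction of roughly tool (-5.5,-7.6) mm.

Emit:
jog_arm --plan '[[[-0.002,-0.003,0,0,0,0,-1],[-0.002,-0.003,0,0,0,0,-1],[-0.0015,-0.0016,0,0,0,0,-1],[0,0,0,0,0,0,-1],[0,0,0,0,0,0,-1],[0,0,0,0,0,0,-1],[0,0,0,0,0,0,-1],[0,0,0,0,0,0,-1],[0,0,0,0,0,0,-1],[0,0,0,0,0,0,-1]]]'

```text
clock: 8.2
tool_pos: [480.1, -222.7, 104.0]
tcp_rot: [0.992, -0.128, 0.002, 0.002]
ft_force: [0.2, -0.1, -0.7]
gripper_width: 0.209
```

```bash
python3 -c "
from h import *
o=robot.get_obs();print(o['tool_pos'])
c=cam('wrist');s=cam('side')
cv2.imwrite('pics/w6.png',np.hstack([cv2.resize(c['img'][200:280,240:320],(400,400),interpolation=2),cv2.resize(s['img'][170:230,235:295],(400,400),interpolation=2)])[:,:,::-1])
go(480.3,-223.9,103.4,-14.5,1)"
```

```text
[ 480.076214   -222.70192775  103.95597941]
t 8.3 p [ 480.1 -222.7  104. ] jaw -14.7 j [-0.55  0.36 -0.29  0.92 -0.    1.27] F [ 0.2 -0.3 -1.1] w 0.21
tool shift mm [0.5 1.1 0.6] turn [ 0.004 -0.004 -0.003]
per row (n=1):
[0.0005 0.0011 0.0006] [ 0.0035 -0.0042 -0.0032]
```

View pics/w6.png

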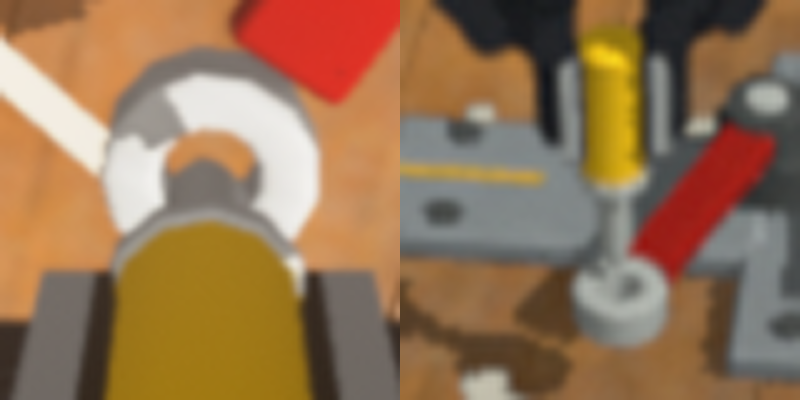

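The tip is now nearly over the hole in both views, about 1 mm short in tool x and y. I'll correct that and descend in stages.

Emit:
jog_arm --plan '[[[0.0012,0.001,0,0.003,-0.004,-0.003,-1],[0,0,0,0,0,0,-1],[0,0,0.003,0,0,0,-1],[0,0,0.003,0,0,0,-1],[0,0,0.003,0,0,0,-1],[0,0,0.003,0,0,0,-1],[0,0,0.003,0,0,0,-1],[0,0,0,0,0,0,-1],[0,0,0,0,0,0,-1],[0,0,0,0,0,0,-1]]]'

```text
clock: 9.13
tool_pos: [480.7, -224.3, 86.6]
tcp_rot: [0.992, -0.126, -0.001, 0.0]
ft_force: [0.3, -0.9, -0.6]
gripper_width: 0.205
```

```bash
python3 -c "
from h import *
o=robot.get_obs();print(o['tool_pos'],o['wrist_torque'])
c=cam('wrist');s=cam('side')
cv2.imwrite('pics/w7.png',np.hstack([cv2.resize(c['img'][200:280,240:320],(400,400),interpolation=2),cv2.resize(s['img'][170:230,235:295],(400,400),interpolation=2)])[:,:,::-1])
go(480.3,-223.9,64,-14.5,1)"
```

```text
[ 480.6602795  -224.25711014   86.63671266] [-0.06058076 -0.01134494  0.02729781]
t 9.2333 p [ 480.7 -224.3   86.8] jaw -14.5 j [-0.56  0.38 -0.31  0.89 -0.    1.27] F [ 0.5  0.3 -1.2] w 0.209
tool shift mm [-0.5 -0.3 22.8] turn [ 0.     0.001 -0.   ]
per row (n=1):
[-0.0005 -0.0003  0.0228] [ 0.0004  0.0012 -0.0002]
```

View pics/w7.png

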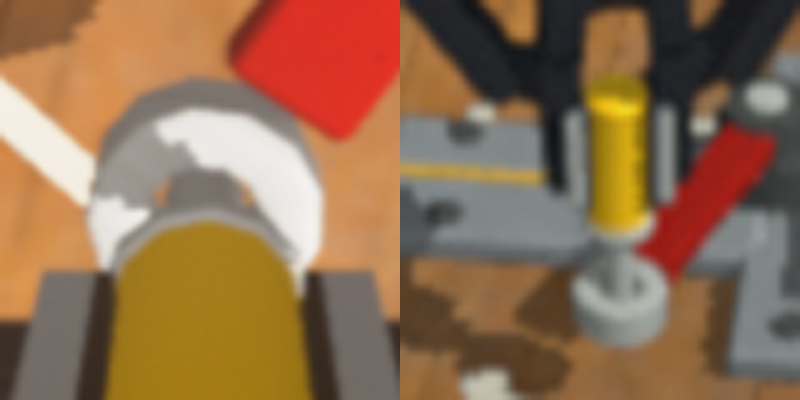

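Both views show the tip about 11 mm inside the hole, with no contact force. I'll continue down to the collar.

Emit:
jog_arm --plan '[[[0,0,0.003,0,0,0,-1],[0,0,0.003,0,0,0,-1],[0,0,0.003,0,0,0,-1],[0,0,0.003,0,0,0,-1],[0,0,0.003,0,0,0,-1],[0,0,0.003,0,0,0,-1],[0,0,0,0,0,0,-1],[0,0,0,0,0,0,-1],[0,0,0,0,0,0,-1],[0,0,0,0,0,0,-1]]]'

```text
clock: 10.07
tool_pos: [480.7, -224.3, 66.8]
tcp_rot: [0.992, -0.126, -0.001, 0.0]
ft_force: [-0.6, 0.0, -1.4]
gripper_width: 0.212
```

```bash
python3 -c "
from h import *
c=cam('wrist');s=cam('side')
cv2.imwrite('pics/w8.png',np.hstack([cv2.resize(c['img'][200:280,240:320],(400,400),interpolation=2),cv2.resize(s['img'][170:230,235:295],(400,400),interpolation=2)])[:,:,::-1])
go(480.3,-223.9,64,-14.5,1)"
```

```text
t 10.1667 p [ 480.8 -224.3   66.9] jaw -14.5 j [-0.56  0.4  -0.33  0.84 -0.    1.27] F [ 0.5 -0.8 -1.3] w 0.207
tool shift mm [-0.6 -0.3  2.9] turn [ 0.     0.001 -0.   ]
per row (n=1):
[-0.0006 -0.0003  0.0029] [ 0.0004  0.001  -0.0001]
```

View pics/w8.png

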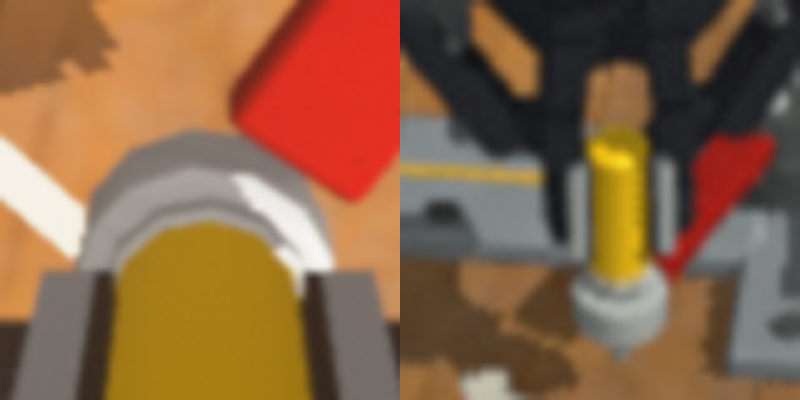

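The pin is through the eye, with its tip visible below and the collar about 2–3 mm above it. I'm creeping down to contact.

Emit:
jog_arm --plan '[[[0,0,0.001,0,0,0,-1],[0,0,0,0,0,0,-1],[0,0,0.001,0,0,0,-1],[0,0,0,0,0,0,-1],[0,0,0.0005,0,0,0,-1],[0,0,0,0,0,0,-1],[0,0,0,0,0,0,-1],[0,0,0,0,0,0,-1],[0,0,0,0,0,0,-1],[0,0,0,0,0,0,-1]]]'

```text
clock: 11.0
tool_pos: [481.0, -224.4, 64.6]
tcp_rot: [0.992, -0.126, -0.0, 0.0]
ft_force: [-0.7, 0.1, -0.1]
gripper_width: 0.208
```

Emit:
jog_arm --plan '[[[0,0,0.0006,0,0,0,-1],[0,0,0,0,0,0,-1],[0,0,0.0006,0,0,0,-1],[0,0,0,0,0,0,-1],[0,0,0,0,0,0,-1],[0,0,0,0,0,0,-1],[0,0,0,0,0,0,-1],[0,0,0,0,0,0,-1],[0,0,0,0,0,0,-1],[0,0,0,0,0,0,-1]]]'

```text
clock: 11.83
tool_pos: [481.4, -224.9, 63.9]
tcp_rot: [0.992, -0.126, 0.0, 0.001]
ft_force: [-0.4, -0.5, 0.1]
gripper_width: 0.208
```

```bash
python3 - <<'E'
from h import *
go(480.3,-223.9,64,-14.5,1)
# lever geometry: refine clamp axis, lever from top (unoccluded parts) at earlier time: use saved top0
im=cv2.imread('pics/top0.png')[:,:,::-1];c=cam('top')
hsv=cv2.cvtColor(np.ascontiguousarray(im),cv2.COLOR_RGB2HSV)
y=cv2.inRange(hsv,(18,90,110),(38,255,255));y[:200]=0;y[240:]=0;y[:,:185]=0;y[:,212:]=0
# sub-pixel line: weight by yellowness (min(R,G)-B)
w=(np.minimum(im[...,0],im[...,1]).astype(float)-im[...,2]);v,u=np.mgrid[205:236,188:212];ww=w[205:236,188:212].clip(40,None)-40
m=np.array([(u*ww).sum(),(v*ww).sum()])/ww.sum();d=np.stack([u-m[0],v-m[1]],-1).reshape(-1,2)
C=(d*ww.reshape(-1,1)).T@d;e=np.linalg.eigh(C)[1][:,1]
A,B=onplane(c,*(m-8*e),12),onplane(c,*(m+8*e),12);print('line mean',onplane(c,*m,12),'ang',np.degrees(np.arctan2(*(B-A)[1::-1])),y.sum()//255)
for a,b in [(216.8,181.1),(246.8,214.8)]: print(onplane(c,a,b,50).round(1))
P=pts(c)
# block-side/tongue check: beech edge angle
bm=cv2.inRange(hsv,(8,60,150),(22,160,255));bm[:120]=0;bm[190:]=0;bm[:,:190]=0;bm[:,275:]=0
n,l,s,ce=cv2.connectedComponentsWithStats(bm);k=1+np.argmax(s[1:,4]);
cn=cv2.findContours((l==k).astype(np.uint8),0,2)[0][0];bx=cv2.boxPoints(cv2.minAreaRect(cn));q=np.array([onplane(c,*p,38)[:2] for p in bx]);print(s[k],q.round(1),[np.degrees(np.arctan2(*(q[(i+1)%4]-q[i])[::-1])).round(1) for i in range(4)],[np.linalg.norm(q[(i+1)%4]-q[i]).round(1) for i in range(4)],q.mean(0))
E
```

```text
t 11.8333 p [ 481.4 -224.9   63.9] jaw -14.5 j [-0.56  0.4  -0.34  0.83 -0.    1.27] F [-0.4 -0.5  0.1] w 0.208
tool shift mm [-1.3 -0.7 -0.1] turn [ 0.001 -0.001 -0.   ]
per row (n=1):
[-0.0013 -0.0007 -0.0001] [ 0.0015 -0.0008 -0.0002]
line mean [ 470.09220847 -112.99502469   12.        ] ang 166.20220801540336 43
[ 557.4 -159.9   50. ]
[ 480.8 -226.2   50. ]
[ 201  132   61   50 1620] [[ 614.4 -121. ]
 [ 676.9 -152.4]
 [ 617.8 -261. ]
 [ 556.  -228.9]] [np.float64(-26.7), np.float64(-118.6), np.float64(152.5), np.float64(61.6)] [np.float64(70.0), np.float64(123.6), np.float64(69.7), np.float64(122.7)] [ 616.28658211 -190.81944706]
```

```bash
cat >> h.py <<'E'
PIV=np.array([556.8,-159.0]);LINE=152.1
def arc(theta_end,n,lead=1.5):
    s=robot.get_obs();p=np.array(s['tool_pos']);r=R.from_quat(s['tcp_rot'])
    d=p[:2]-PIV;ph=np.degrees(np.arctan2(d[1],d[0]))%360
    print('t',s['clock'],'p',p.round(1),'rad',np.hypot(*d).round(1),'theta~',round(1.4-np.radians(ph-LINE),3),'F',s['ft_force'].round(1),'T',s['wrist_torque'].round(2),'tilt',r.as_matrix()[:,2].round(3))
    pe=LINE+np.degrees(1.4-theta_end)-np.degrees(lead/100);q=p[:2]
    for i in range(n):
        a=np.radians(ph+(pe-ph)*(i+1)/n);w=PIV+100*np.array([np.cos(a),np.sin(a)])
        print((r.inv().apply([*(w-q),0])).round(1),end=' ');q=w
    print()
E
python3 -c "
from h import *
arc(0.6,10)"
```

```text
t 11.8833 p [ 481.4 -225.    63.9] rad 100.2 theta~ 0.194 F [-0.   0.2  0.6] T [-0.06  0.06  0.01] tilt [ 0.    -0.002 -1.   ]
[-3.3 -2.6 -0. ] [-3.3 -2.6 -0. ] [-3.2 -2.7 -0. ] [-3.1 -2.9 -0. ] [-3. -3. -0.] [-2.8 -3.1 -0. ] [-2.7 -3.2 -0. ] [-2.6 -3.3 -0. ] [-2.4 -3.4 -0. ] [-2.3 -3.5 -0. ]
```

Emit:
jog_arm --plan '[[[0,0,0.001,0,0,0,-1],[-0.003,-0.0025,0.0003,0,0,0,-1],[-0.0033,-0.0027,0,0,0,0,-1],[-0.0032,-0.0028,0,0,0,0,-1],[-0.0031,-0.003,0,0,0,0,-1],[-0.003,-0.0031,0,0,0,0,-1],[-0.0028,-0.0032,0,0,0,0,-1],[-0.0026,-0.0033,0,0,0,0,-1],[-0.0025,-0.0034,0,0,0,0,-1],[-0.0023,-0.0035,0,0,0,0,-1]]]'

```text
clock: 12.72
tool_pos: [463.3, -193.5, 64.0]
tcp_rot: [0.992, -0.127, 0.002, 0.005]
ft_force: [0.0, -3.2, 0.1]
gripper_width: 0.21
```

```bash
python3 -c "
from h import *
arc(1.0,10)"
```

```text
t 12.7167 p [ 463.3 -193.5   64. ] rad 99.6 theta~ 0.56 F [ 0.  -3.2  0.1] T [-0.67  0.04  0.03] tilt [ 0.003 -0.011 -1.   ]
[-2.8 -3.6 -0.1] [-2.3 -3.9 -0.1] [-2.2 -4.  -0.1] [-2.  -4.1 -0.1] [-1.8 -4.2 -0.1] [-1.6 -4.3 -0.1] [-1.4 -4.3 -0.1] [-1.2 -4.4 -0.1] [-1.  -4.4 -0.1] [-0.8 -4.5 -0. ]
```

Emit:
jog_arm --plan '[[[-0.0025,-0.0036,0.0003,0,0,0,-1],[-0.0023,-0.0039,0.0003,0,0,0,-1],[-0.0022,-0.004,0,0,0,0,-1],[-0.002,-0.0041,0,0,0,0,-1],[-0.0018,-0.0042,0,0,0,0,-1],[-0.0016,-0.0043,0,0,0,0,-1],[-0.0014,-0.0043,0,0,0,0,-1],[-0.0012,-0.0044,0,0,0,0,-1],[-0.001,-0.0044,0,0,0,0,-1],[-0.0008,-0.0045,0,0,0,0,-1]]]'

```text
clock: 13.55
tool_pos: [458.1, -147.0, 64.0]
tcp_rot: [0.992, -0.128, 0.004, 0.009]
ft_force: [0.2, -6.0, 0.6]
gripper_width: 0.205
```

```bash
python3 -c "
from h import *
arc(1.36,10);go(0,0,0,-14.5,1)"
```

```text
t 13.55 p [ 458.1 -147.    64. ] rad 99.4 theta~ 1.034 F [ 0.2 -6.   0.6] T [-1.12  0.1  -0.  ] tilt [ 0.005 -0.018 -1.   ]
[-1.  -3.3 -0.1] [-0.3 -3.4 -0.1] [-0.2 -3.4 -0.1] [-0.1 -3.4 -0.1] [ 0.1 -3.4 -0.1] [ 0.2 -3.4 -0.1] [ 0.3 -3.4 -0.1] [ 0.4 -3.4 -0.1] [ 0.5 -3.4 -0. ] [ 0.6 -3.4 -0. ] 
t 13.55 p [ 458.1 -147.    64. ] jaw -14.7 j [-0.43  0.31 -0.48  0.77 -0.01  1.39] F [ 0.2 -6.   0.6] w 0.205
tool shift mm [-481.   -27.    58.9] turn [ 0.016 -0.01  -0.003]
per row (n=1):
[-0.481  -0.027   0.0589] [ 0.0162 -0.0096 -0.0034]
```

Emit:
jog_arm --plan '[[[-0.0008,-0.0033,0.0002,0.002,-0.001,0,-1],[-0.0003,-0.0034,0.0002,0.002,-0.001,0,-1],[-0.0002,-0.0034,0,0.002,-0.001,0,-1],[-0.0001,-0.0034,0,0.002,-0.001,0,-1],[0.0001,-0.0034,0,0.002,-0.001,0,-1],[0.0002,-0.0034,0,0.002,-0.001,0,-1],[0.0003,-0.0034,0,0.002,-0.001,0,-1],[0.0004,-0.0034,0,0.002,-0.001,0,-1],[0.0005,-0.003,0,0.002,-0.001,0,-1],[0.0006,-0.003,0,0.002,-0.001,0,-1]]]'

```text
clock: 14.38
tool_pos: [467.4, -115.7, 63.9]
tcp_rot: [0.992, -0.129, -0.001, 0.003]
ft_force: [-0.8, -6.4, 1.0]
gripper_width: 0.209
```

```bash
python3 - <<'E'
from h import *
arc(1.40,5)
for n in ('side','top'):
    c=cam(n,n+'9.png');im=c['img'];hsv=cv2.cvtColor(im,cv2.COLOR_RGB2HSV)
    r=cv2.inRange(hsv,(0,150,60),(8,255,255))|cv2.inRange(hsv,(172,150,60),(180,255,255))
    if n=='side': r[:150]=0;r[240:]=0;r[:,:225]=0;r[:,320:]=0
    else: r[:165]=0;r[240:]=0;r[:,:180]=0;r[:,270:]=0
    v,u=np.nonzero(r)
    if len(u)<10: print(n,'no red');continue
    q=np.array([onplane(c,a,b,48)[:2] for a,b in zip(u,v)]);V=np.linalg.svd(q-q.mean(0))[2];print(n,len(u),q.mean(0),'ang',np.degrees(np.arctan2(V[0][1],V[0][0]))%180,'ang from PIV',np.degrees(np.arctan2(*(q.mean(0)-PIV)[::-1])))
s=cv2.imread('pics/side9.png');cv2.imwrite('pics/s9.png',cv2.resize(s[140:240,210:340],(780,600),interpolation=2))
arc(1.40,5)
E
```

```text
t 14.3833 p [ 467.4 -115.7   63.9] rad 99.3 theta~ 1.364 F [-0.8 -6.4  1. ] T [-1.4   0.17 -0.04] tilt [-0.002 -0.006 -1.   ]
[-0.5 -1.1 -0. ] [ 0.2 -1.  -0. ] [ 0.2 -1.  -0. ] [ 0.2 -1.  -0. ] [ 0.2 -1.  -0. ] 
side 229 [ 512.38770299 -145.24934403] ang 151.03554948677444 ang from PIV 162.79675841699876
top 207 [ 519.82260764 -142.61499326] ang 157.7172709989591 ang from PIV 156.10144807962376
t 14.4833 p [ 467.7 -115.3   63.9] rad 99.3 theta~ 1.369 F [ 0.1 -5.4  1.6] T [-1.12  0.06 -0.02] tilt [-0.002 -0.005 -1.   ]
[-0.5 -1.1 -0. ] [ 0.2 -0.9 -0. ] [ 0.2 -0.9 -0. ] [ 0.2 -0.9 -0. ] [ 0.2 -0.9 -0. ]
```

The lever is at about 1.35 by both the pin position and the top view, so roughly 5 mm remains.

Emit:
jog_arm --plan '[[[0,-0.0012,0.0002,0.001,0,0,-1],[0.0001,-0.0012,0,0.001,0,0,-1],[0.0001,-0.0012,0,0.001,0,0,-1],[0.0002,-0.001,0,0.001,0,0,-1],[0.0002,-0.0005,0,0.001,0,0,-1],[0,0,0,0,0,0,-1],[0,0,0,0,0,0,-1],[0,0,0,0,0,0,-1],[0,0,0,0,0,0,-1],[0,0,0,0,0,0,-1]]]'

```text
clock: 15.32
tool_pos: [469.0, -112.7, 63.9]
tcp_rot: [0.992, -0.129, -0.001, 0.005]
ft_force: [0.1, -4.1, 1.8]
gripper_width: 0.208
```

```bash
python3 - <<'E'
from h import *
arc(1.40,5)
c=cam('top','top10.png');s=cam('side','side10.png')
def mask(im):
    h=cv2.cvtColor(im,cv2.COLOR_RGB2HSV);return cv2.inRange(h,(0,150,60),(8,255,255))|cv2.inRange(h,(172,150,60),(180,255,255))
r=mask(c['img']);r[:165]=0;r[240:]=0;r[:,:180]=0;r[:,270:]=0
v,u=np.nonzero(r);q=np.array([onplane(c,a,b,48)[:2] for a,b in zip(u,v)]);print(len(u),q.mean(0))
pv=np.array([557.4,-159.9]);d=np.array([np.cos(np.radians(LINE)),np.sin(np.radians(LINE))])
x=(q-pv)@d;y=(q-pv)@np.array([-d[1],d[0]])
for a in range(15,85,5):
    k=(x>=a)&(x<a+5)
    if k.sum()>2: print(a,k.sum(),y[k].min().round(1),y[k].max().round(1),y[k].mean().round(2))
a=cv2.resize(c['img'][170:240,180:260],(400,350),interpolation=2);b=cv2.resize(s['img'][160:230,225:305],(400,350),interpolation=2)
cv2.imwrite('pics/f10.png',np.hstack([a,b])[:,:,::-1]);arc(1.4,3)
E
```

```text
t 15.3167 p [ 469.  -112.7   63.9] rad 99.3 theta~ 1.399 F [ 0.1 -4.1  1.8] T [-1.06  0.   -0.04] tilt [-0.004 -0.01  -1.   ]
[-0.6 -0.5 -0. ] [ 0.1 -0.3 -0. ] [ 0.1 -0.3 -0. ] [ 0.1 -0.3 -0. ] [ 0.1 -0.3 -0. ] 
212 [ 519.06654539 -140.71773868]
15 17 -7.6 8.4 0.4
20 18 -8.5 8.5 0.04
25 18 -8.4 8.7 0.18
30 18 -8.2 8.8 0.32
35 18 -8.1 8.9 0.46
40 18 -8.0 9.1 0.6
45 18 -7.8 9.2 0.74
50 17 -7.7 8.4 0.38
55 18 -8.4 8.6 0.02
60 17 -7.4 8.7 0.66
65 12 -2.2 8.8 3.3
70 7 2.9 9.0 5.93
75 5 5.0 9.1 7.07
80 3 5.2 8.2 6.51
t 15.4167 p [ 469.  -112.7   63.9] rad 99.3 theta~ 1.398 F [-0.5 -5.2  1.1] T [-1.14 -0.01  0.01] tilt [-0.004 -0.01  -1.   ]
[-0.6 -0.7 -0. ] [ 0.1 -0.5 -0. ] [ 0.1 -0.5 -0. ]
```

View pics/f10.png

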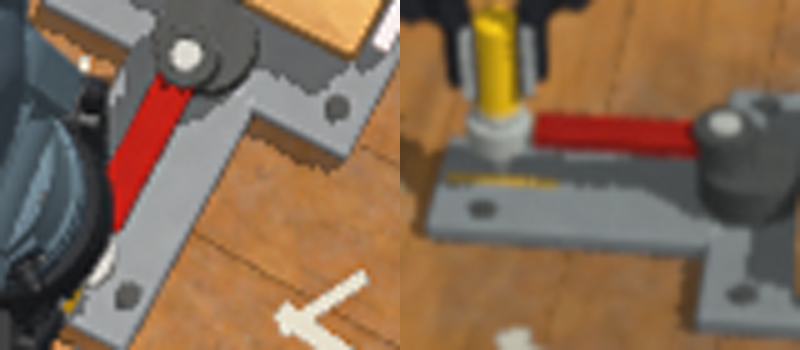

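The top view shows the lever over the line, within about 0.01 rad short (mean offset 0.4 mm at 40 mm). The side view shows the collar seated on the eye. I'll nudge about 1.2 mm more.

Emit:
jog_arm --plan '[[[-0.0002,-0.0008,0.0003,0.001,0,0,-1],[0.0001,-0.0008,0,0.001,0,0,-1],[0,-0.0002,0,0,0,0,-1],[0,-0.0001,0,0,0,0,-1],[0,0,0,0,0,0,-1],[0,0,0,0,0,0,-1],[0,0,0,0,0,0,-1],[0,0,0,0,0,0,-1],[0,0,0,0,0,0,-1],[0,0,0,0,0,0,-1]]]'

```text
clock: 16.25
tool_pos: [469.3, -112.1, 63.9]
tcp_rot: [0.991, -0.13, -0.001, 0.007]
ft_force: [-1.2, -5.4, 0.9]
gripper_width: 0.209
```

```bash
python3 - <<'E'
from h import *
arc(1.40,3)
def mask(im):
    h=cv2.cvtColor(im,cv2.COLOR_RGB2HSV);return cv2.inRange(h,(0,150,60),(8,255,255))|cv2.inRange(h,(172,150,60),(180,255,255))
c=cam('top');r=mask(c['img']);r[:165]=0;r[240:]=0;r[:,:180]=0;r[:,270:]=0
v,u=np.nonzero(r);q=np.array([onplane(c,a,b,48)[:2] for a,b in zip(u,v)])
pv=np.array([557.4,-159.9]);d=np.array([np.cos(np.radians(LINE)),np.sin(np.radians(LINE))])
x=(q-pv)@d;y=(q-pv)@np.array([-d[1],d[0]]);k=(x>18)&(x<60);print(y[k].mean(),(y[k]/x[k]).mean(),np.polyfit(x[k],y[k],1))
# block before/after
im0=np.ascontiguousarray(cv2.imread('pics/top0.png')[:,:,::-1])
for im in (im0,c['img']):
    h=cv2.cvtColor(im,cv2.COLOR_RGB2HSV);b=cv2.inRange(h,(8,60,150),(22,160,255));b[:120]=0;b[190:]=0;b[:,:190]=0;b[:,275:]=0
    n,l,s,ce=cv2.connectedComponentsWithStats(b);i=1+np.argmax(s[1:,4]);print('block',s[i,4],onplane(c,*ce[i],38).round(1))
arc(1.40,3)
E
```

```text
t 16.25 p [ 469.3 -112.1   63.9] rad 99.3 theta~ 1.406 F [-1.2 -5.4  0.9] T [-1.13  0.05  0.06] tilt [-0.005 -0.014 -1.   ]
[-0.6 -0.5 -0. ] [ 0.1 -0.3 -0. ] [ 0.1 -0.3 -0. ] 
0.09330898855196963 0.0034845443104816187 [-0.00838484  0.41935172]
block 1620 [ 615.8 -191.1   38. ]
block 1623 [ 618.8 -196.4   38. ]
t 16.3 p [ 469.3 -112.1   63.9] rad 99.3 theta~ 1.405 F [-0.8 -5.2  1.5] T [-1.1   0.02 -0.03] tilt [-0.005 -0.014 -1.   ]
[-0.6 -0.5 -0. ] [ 0.1 -0.3 -0. ] [ 0.1 -0.3 -0. ]
```

The lever is within about 0.003 rad of the line, the block has moved about 5 mm towards the fence, and the hold is steady. Handing in.

```bash
python3 -c "
from h import *
print(robot.close_job());arc(1.4,1)"
```

```text
the job is handed in; nothing more can be done
None
the job is handed in; nothing more can be done
```

I took the pin from the stand and put its shank down through the eye until the collar sat on it. I then swung the lever clockwise to the yellow line and handed the job in at about 16.3 s of the 42 s, still gripping the pin.

- **Lever position:** by the top camera the lever lies within about 0.003 rad of the line, with calibration good to roughly 0.01–0.02 rad. The pin's own position gives 1.405 rad. Allowing for its play in the hole, that means a lever angle of about 1.39.
- **Hold:** the pose was steady over the last readings, with about 5 N on the tool from the lever.
- **Block:** the block moved about 5 mm towards the fence. It also slid about 3 mm sideways along the fence face, as the cam rubs on it.
- **Collar:** it looked seated on the eye in the side view. The upward force of 1–2 N there is small, so that check is weak.
- **Disagreement:** early estimates of the eye's position differed by up to 7 mm between cameras. I resolved this by measuring the pin tip against the hole close up.
- **Other objects:** the awl was still in its stand after I lifted the pin. I did not look at it or the other desk items again after that, and no forces suggested contact with them.

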